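Pack the blue set into the culture-hood tray

TASK

Pack the tray for the culture hood: stand each of the four blue-marked items (round medium bottle, square buffer bottle, small amber supplement bottle, slide box) upright in the foam recess cut to its shape, right down on the recess floor. Set each one down rather than dropping it, and leave the two orange-marked look-alikes of the other cell line where they stand, outside the tray.

Things in the scene. Friction and masses are not known exactly. Their poses are not given: they have to be found in the camera images.
- medium_c (a point): medium bottle: white round bottle with BLUE screw cap and blue label band, body 60 mm in diameter up to 66 mm, narrow neck (36 mm) from 70 to 82 mm, cap 42 mm in diameter from 82 to 104 mm above its foot; stands upright. The point is on its axis half-way up, 52 mm above its foot; z up along the bottle. About 0.16 kg
- buffer_c (a point): buffer bottle: white square bottle with BLUE screw cap, body 44 x 44 mm up to 56 mm, neck 25 mm in diameter from 56 to 70 mm, cap 32 mm in diameter from 70 to 90 mm above its foot; stands upright. The point is on its axis half-way up, 45 mm above its foot; x and y along the sides of the square, z up. About 0.10 kg
- supplement_c (a point): supplement bottle: small round amber bottle with BLUE cap, body 34 mm in diameter up to 40 mm, neck 20 mm in diameter from 46 to 54 mm, cap 24 mm in diameter from 54 to 74 mm above its foot; stands upright. The point is on its axis half-way up, 37 mm above its foot; z up. About 0.05 kg
- slides_c (a point): box of counting slides: white carton with BLUE top, 76 mm long (its x), 30 mm wide (its y), 70 mm tall (its z, up), standing on the bench. The point is its centre, 35 mm above its foot. About 0.07 kg
- other_medium_c (a point): look-alike of the medium bottle, same shape and size but with ORANGE cap and band: belongs to another cell line. The point is on its axis, 52 mm above its foot; z up
- other_slides_c (a point): look-alike of the slide box, same shape and size but with ORANGE top: belongs to another cell line. The point is its centre, 35 mm above its foot; x along its length, z up
- ins_round: grey foam insert 107 x 107 x 30 mm, one of four lying 2 x 2 in changing order in a fixed, low aluminium tray (226 mm square, rim 26 mm above the bench). Has the LARGE ROUND recess, 74 mm in diameter, for the medium bottle. Recess centred, dark floor, 22 mm deep. Origin: centre of its underside, 4 mm above the bench; recess floor 8 mm, top 30 mm above the origin; x, y along its sides, z up.
- ins_square: grey foam insert 107 x 107 x 30 mm, one of four lying 2 x 2 in changing order in a fixed, low aluminium tray (226 mm square, rim 26 mm above the bench). Has the SQUARE recess, 58 x 58 mm, sides along x and y, for the buffer bottle. Recess centred, dark floor, 22 mm deep. Origin: centre of its underside, 4 mm above the bench; recess floor 8 mm, top 30 mm above the origin; x, y along its sides, z up.
- ins_small: grey foam insert 107 x 107 x 30 mm, one of four lying 2 x 2 in changing order in a fixed, low aluminium tray (226 mm square, rim 26 mm above the bench). Has the SMALL ROUND recess, 48 mm in diameter, for the supplement bottle. Recess centred, dark floor, 22 mm deep. Origin: centre of its underside, 4 mm above the bench; recess floor 8 mm, top 30 mm above the origin; x, y along its sides, z up.
- ins_slot: grey foam insert 107 x 107 x 30 mm, one of four lying 2 x 2 in changing order in a fixed, low aluminium tray (226 mm square, rim 26 mm above the bench). Has the OBLONG recess, 90 mm along its x and 44 mm along its y, for the slide box. Recess centred, dark floor, 22 mm deep. Origin: centre of its underside, 4 mm above the bench; recess floor 8 mm, top 30 mm above the origin; x, y along its sides, z up.

How it is judged (in metres and radians):
At the end, for the whole second after the job is handed in: Each blue item stands upright (0.12 rad) in its own recess (medium: large round, buffer: square, supplement: small round, slides: oblong), within 12 mm of its centre and 5 mm of its floor, released, at rest; both orange look-alikes upright within 25 mm of their starts (horizontal distance between medium_c and ins_round below 0.012 m and z of medium_c in the frame of ins_round below 0.065 m and angle between each of medium_c, buffer_c, supplement_c, slides_c, other_medium_c, other_slides_c's own z axis and vertical below 0.12 rad and linear speed of each of medium, buffer, supplement, slides below 0.02 m/s and contact force between each of medium, buffer, supplement, slides and the fingers below 0.05 N and horizontal distance between buffer_c and ins_square below 0.012 m and z of buffer_c in the frame of ins_square below 0.058 m and horizontal distance between supplement_c and ins_small below 0.012 m and z of supplement_c in the frame of ins_small below 0.05 m and horizontal distance between slides_c and ins_slot below 0.012 m and z of slides_c in the frame of ins_slot below 0.048 m and distance of each of other_medium_c, other_slides_c from where it was at the start of the episode below 0.025 m); the robot touches nothing.
It fails at once if a blue item is dropped (falls freely by 4 cm or more) ((contact force between medium and anything else below 0.01 N and linear speed of medium above 0.9 m/s) or (contact force between buffer and anything else below 0.01 N and linear speed of buffer above 0.9 m/s) or (contact force between supplement and anything else below 0.01 N and linear speed of supplement above 0.9 m/s) or (contact force between slides and anything else below 0.01 N and linear speed of slides above 0.9 m/s)).
It fails at once if the orange medium look-alike is moved by 25 mm or tipped (distance of other_medium_c from where it was at the start of the episode above 0.025 m or angle between other_medium_c's own z axis and vertical above 0.3 rad).
It fails at once if the orange slides look-alike is moved by 25 mm or tipped (distance of other_slides_c from where it was at the start of the episode above 0.025 m or angle between other_slides_c's own z axis and vertical above 0.3 rad).
It also fails if it takes over 118 s, if anything falls off the work surface, if the arm or the gripper's body presses on something with over 40 N, if the wrist force passes 120 N, or if a joint passes its speed limit or range.

ROBOT

A 6-joint arm with a two-finger parallel gripper is mounted at the origin on the work surface. World frame = base frame: x ahead of the robot, y to its left, z up, the work surface at z = 0. Lengths are in mm, angles in rad, forces in N, time in s.
With the tool pointing down it reaches from about 400 to 925 mm from the base axis. Payload 12.5 kg.
Tool frame: the origin (TCP) lies on the centre line of the jaws, within the pads' length; the fingertips stand 19 mm ahead of it and the grasp point (between the pads) is the TCP; z points along the fingers, y is the line along which they close (so a half turn about z gives the same grasp; the last joint's range is limited). The gripper opens to 95 mm and grips with 3 to 60 N. Pads are 20 mm wide; open, the fingers measure 119 mm over their backs; the gripper's body (75 mm by 180 mm) begins 59 mm behind the grasp point.
Start: joints at [-1.451, 0.491, 1.559, -0, 1.092, -0.106], TCP at [139.951, -609.146, 233.661] pointing down, gripper open.
Joint ranges: [-3.1, 3.1], [-0.84, 2.19], [0.05, 2.79], [-1.13, 4.28], [0.06, 2.93], [-2.69, 2.69]. Speed limits (rad/s): [2.22, 2.22, 2.79, 3.14, 3.14, 3.14].

INTERFACE

Orientations are given as [roll, pitch, yaw] about the fixed x, y, z axes, in that order (R = Rz(yaw) Ry(pitch) Rx(roll)).
In Python, from cell import state, read_camera, job_done gives the robot as it stands.
- The arm moves only by the tool arm_command, never from a script. Its argument "deltas" is a list of rows, each an object of numbers: "dx", "dy", "dz": the shift along the world's x, y, z in m; "yaw": the turn about the world's z in degrees. In form: [{"dx": .., "dy": .., "dz": .., "yaw": ..}, ...]. A call has 1 to 20 rows; each row shifts and turns the commanded pose from where the row before left it; what a row does not reach is not made up. A row lasts 1/10 s, in which the tool goes at most 50 mm and 8.59 degrees, less where a joint would pass 70% of its speed; a pose out of reach is approached as far as the arm can. A call with a gripper value outside its range is refused whole. "gripper" is the finger opening in m, from 0 to 0.0951, set as the call begins (left out, the last holds). The fingers move at their own pace and stop on an object; the grip force is fixed at half the most. Time passes only in rows, so rows that do not move let the fingers close. It gives the time, the measured TCP pose, the force, the opening and the grip force at its end, in the units of the state.
- state(): the state, without advancing time (a new reading comes with each control period).
- read_camera(name): name is "side" or "top" or "wrist"; returns a dict with "color" (384x512x3 uint8, red, green, blue), "range_z" (384x512 float32, mm along the optical axis (not along the pixel's ray), 0 where there is no reading), "fx", "fy", "cx", "cy" (pixels), "k1" (the pictures are not rectified: a ray, as slopes to the right and down, at radius r is drawn at 1 + k1 r^2 times it, then the intrinsics apply), "extrinsics" (4x4, takes a point from camera to world coordinates). Camera axes: x right, y up, looking along -z (the intrinsics and any distortion apply to the point x, -y, -z); pixel columns grow to the right and rows downward; lengths in mm; the calibration is good to about 2 mm. A picture is of the moment at which its call begins.
- job_done(): hands the job in; it is judged then, once.
The state is a dict: "t": time; "joints": joint angles; "qvel": joint speeds; "tau": joint torques, N m; "eef_pos": TCP position; "tcp_rot": TCP orientation; "ft_force": force on the tool from outside, world axes, zero at the start; "moment": the same for the moment, N m; "opening": opening from 0.0 (shut) to 1.0 (fully open); "grip_force": force on a finger pad.
Only numpy, scipy, OpenCV 4.12 (cv2) and the standard library are available. Lean on these libraries where they do the work, as an engineer would, in place of code of your own. Each camera call takes 0.05 s, during which the arm holds its last target. There are 200 camera calls.

## Working session

There is one attempt and no reset: what is moved stays moved. The work goes in short steps, Python scripts to look and compute and a tool call to move; the robot and the scene stay as the last step left them, time stands still between calls to the robot, and variables do not carry over. Pictures are saved under pics/ and viewed, at most 14 in all, crops included, and the job is handed in when it is done.

Besides the shell and the picture viewer there is one more tool, called after "Emit:" as a command line: name --argument value ..., lists and objects as JSON in quotes. arm_command: Moves the arm, as the interface text tells. Its arguments: {"type":"object","properties":{"deltas":{"type":"array"},"gripper":{"type":"number"}},"required":["deltas"]}

```bash
mkdir -p pics; ls
cat > h.py <<'E'
import numpy as np, cv2
from cell import state, read_camera, job_done
def cloud(c):
    h,w=c["range_z"].shape
    K=np.array([[c["fx"],0,c["cx"]],[0,c["fy"],c["cy"]],[0,0,1]],float)
    uv=np.indices((h,w))[::-1].reshape(2,-1).T.astype(np.float64)
    s=cv2.undistortPoints(uv[:,None],K,np.array([c["k1"],0,0,0,0],float))[:,0]
    z=c["range_z"].reshape(-1).astype(float)
    p=np.c_[s[:,0]*z,-s[:,1]*z,-z,np.ones(len(z))]@np.array(c["extrinsics"]).T
    p=p[:,:3]; p[z==0]=np.nan
    return p.reshape(h,w,3)
def save(c,name): cv2.imwrite(f"pics/{name}.png",cv2.cvtColor(c["color"],cv2.COLOR_RGB2BGR))
E
python3 - <<'E'
from h import *
s=state(); print(s["t"],s["eef_pos"],s["tcp_rot"],s["opening"])
for n in("top","side"):
    c=read_camera(n); save(c,n+"0"); np.savez(n+"0.npz",**c); print(n,np.round(c["extrinsics"],3).tolist(),c["fx"],c["k1"])
E
```

```text
pics
0.0 [ 139.92051976 -608.89399652  233.05706028] [-3.14045381e+00 -1.58375697e-04  2.25803961e-01] 1.0035145636205383
top [[-0.008, 0.998, -0.064, 465.323], [-1.0, -0.009, -0.007, -3.228], [-0.008, 0.064, 0.998, 976.595], [0.0, 0.0, 0.0, 1.0]] 377.2938516560669 0.010223164191708559
side [[-0.991, 0.081, -0.107, 359.069], [-0.133, -0.694, 0.708, 1066.77], [-0.017, 0.715, 0.699, 1126.28], [0.0, 0.0, 0.0, 1.0]] 496.17883430291045 0.019235104422470384
```

View pics/top0.png

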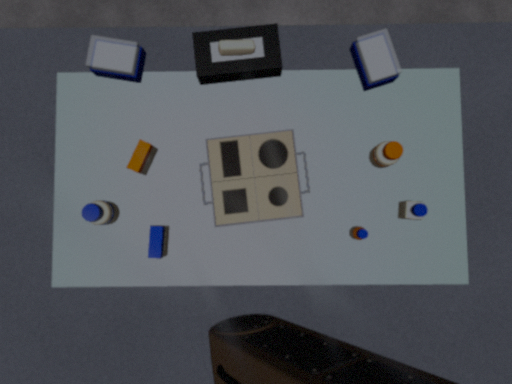

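View pics/side0.png

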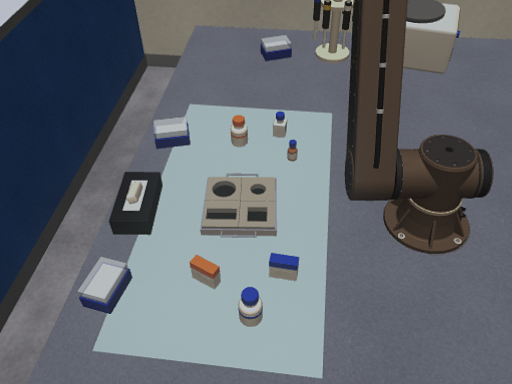

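The top view shows the blue caps at about (93,212) medium, (419,210) buffer and (362,234) supplement, with the blue slide box at (157,242). The orange pieces are at (391,151) and (140,156). The recesses are oblong (231,158), large round (273,153), square (235,201) and small round (278,196).

```bash
cat > m.py <<'E'
from h import *
def masks(c):
    hsv=cv2.cvtColor(c["color"],cv2.COLOR_RGB2HSV)
    return {"blue":cv2.inRange(hsv,(110,150,70),(130,255,255)),"orange":cv2.inRange(hsv,(3,170,90),(18,255,255))}
def blobs(c,P,mind=15):
    for col,m in masks(c).items():
        n,l,st,ce=cv2.connectedComponentsWithStats(m)
        for i in range(1,n):
            if st[i,4]<mind: continue
            q=P[l==i]; zt=np.nanpercentile(q[:,2],80)
            t=q[abs(q[:,2]-zt)<6]
            if len(t)<8 or not 0<zt<130 or not 300<t[:,0].mean()<720: continue
            (cx,cy),(w,h),a=cv2.minAreaRect(t[:,:2].astype(np.float32))
            if w<h: w,h,a=h,w,a+90
            print(col,ce[i].round(),"n",len(t),"mean",t.mean(0).round(1),"rect",np.round([cx,cy,w,h,a],1))
E
python3 - <<'E'
from m import *
for n in("top","side"):
    c=dict(np.load(n+"0.npz")); P=cloud(c); print(n); blobs(c,P)
    if n=="top":
        g=cv2.cvtColor(c["color"],cv2.COLOR_RGB2GRAY)
        m=np.zeros_like(g); m[134:222,211:299]=(g[134:222,211:299]<75)*255
        N,l,st,ce=cv2.connectedComponentsWithStats(m)
        for i in range(1,N):
            if st[i,4]<100: continue
            q=P[(l==i)]; 
            # floor points: 12mm above the bench
            print(st[i],ce[i].round(1),np.nanmedian(q[:,2]).round(1))
            f=q[abs(q[:,2]-np.nanmedian(q[:,2]))<5]
            print(np.round(cv2.minAreaRect(f[:,:2].astype(np.float32))[0],1),np.round(cv2.minAreaRect(f[:,:2].astype(np.float32))[1:][0],1),cv2.minAreaRect(f[:,:2].astype(np.float32))[2])
        F=(P[...,2]>24)&(P[...,2]<44)&(np.indices(g.shape)[1]>195)&(np.indices(g.shape)[1]<312)&(np.indices(g.shape)[0]>120)&(np.indices(g.shape)[0]<235)
        F=cv2.morphologyEx(F.astype(np.uint8),cv2.MORPH_OPEN,np.ones((9,9)))>0
        print("foam",cv2.minAreaRect(P[F][:,:2].astype(np.float32)),P[F].mean(0), "bench",np.nanmedian(P[100:120,200:300,2]))
E
```

```text
top
blue [ 91. 212.] n 218 mean [478.6 386.5 104.6] rect [478.5 387.1  37.8  36.6 102. ]
blue [420. 210.] n 130 mean [ 477.3 -377.4   90. ] rect [ 477.5 -377.7   28.8   25.8   89.9]
blue [156. 241.] n 376 mean [407.3 246.   70.7] rect [407.  246.2  73.7  29.6 177.5]
blue [362. 233.] n 67 mean [ 422.2 -246.2   74.4] rect [ 422.1 -246.1   20.6   18.9   76. ]
orange [140. 152.] n 66 mean [623.9 284.5  70.6] rect [625.3 283.7  46.4  28.1 155.3]
orange [393. 150.] n 228 mean [ 616.4 -314.9  104.1] rect [ 616.  -314.6   37.9   37.9  179.5]
[259 139  29  30 670] [272.8 153.5] 13.3
[625.1 -37.8] [69.7 69.5] 89.50617980957031
[220 140  21  37 634] [230.2 158.3] 13.3
[612.8  70.8] [88.3 43.5] 5.899238109588623
[268 187  19  19 281] [277.5 196. ] 13.3
[516.1 -49.4] [43.7 46.2] 89.43800354003906
[223 188  25  26 543] [234.8 200.9] 13.1
[504.3  59.3] [57.8 57.4] 6.129879951477051
foam ((566.0264282226562, 12.231163024902344), (220.38458251953125, 219.6536865234375), 5.97508430480957) [555.33865414   8.69420518  34.24970168] bench 1.1548726802280953
side
blue [274.  51.] n 32 mean [ 550.6 -908.4   40.6] rect [ 552.8 -907.7  112.6   50.8  177.8]
blue [280. 114.] n 32 mean [ 476.8 -377.6   89.2] rect [ 477.4 -377.    28.5   24.9   95.3]
blue [292. 142.] n 20 mean [ 421.4 -247.9   73.1] rect [ 420.7 -247.5   18.4   15.2  157.8]
blue [284. 259.] n 254 mean [405.6 248.2  69.8] rect [405.6 247.7  74.8  33.3 174.9]
blue [250. 294.] n 187 mean [477.  389.7 103.6] rect [477.2 389.5  39.6  39.1 134. ]
orange [238. 118.] n 39 mean [ 616.6 -318.1  103.8] rect [ 614.  -318.3   35.8   26.3  173.3]
orange [204. 261.] n 33 mean [617.9 277.9  70.2] rect [613.2 277.7  74.7  28.1 174.3]
```

Emit:
arm_command --deltas '[{"dx": 0.033, "dy": 0.024, "yaw": -1.3}, {"dx": 0.033, "dy": 0.024, "yaw": -1.3}, {"dx": 0.033, "dy": 0.024, "yaw": -1.3}, {"dx": 0.033, "dy": 0.024, "yaw": -1.3}, {"dx": 0.033, "dy": 0.024, "yaw": -1.3}, {"dx": 0.033, "dy": 0.024, "yaw": -1.3}, {"dx": 0.033, "dy": 0.024, "yaw": -1.3}, {"dx": 0.033, "dy": 0.024, "yaw": -1.3}, {"dx": 0.033, "dy": 0.024, "yaw": -1.3}, {"dx": 0.033, "dy": 0.024, "yaw": -1.2}, {}, {}, {}]'

```text
$.deltas[0]: bad value
```

Run:
```python
from m import *
s=state(); print(s["t"],s["eef_pos"],s["tcp_rot"],s["opening"])
c=read_camera("wrist"); save(c,"w1"); np.savez("w1.npz",**c); P=cloud(c); print(np.round(c["extrinsics"],2).tolist(),c["fx"]); blobs(c,P)
for lo,hi in((48,60),):
    m=((P[...,2]>lo)&(P[...,2]<hi)).astype(np.uint8)
    n,l,st,ce=cv2.connectedComponentsWithStats(m)
    for i in range(1,n):
        if st[i,4]>40: print(lo,ce[i].round(),st[i,4],cv2.minAreaRect(P[l==i][:,:2].astype(np.float32)))
```

```text
0.1 [ 139.9313194  -608.92920132  233.13344849] [-3.14061093e+00 -1.33221711e-04  2.25801512e-01] 1.0048043742352994
[[0.22, 0.94, 0.26, 212.14], [-0.97, 0.22, 0.06, -592.56], [-0.0, -0.27, 0.96, 383.91], [0.0, 0.0, 0.0, 1.0]] 323.8472747526948
```

View pics/w1.png

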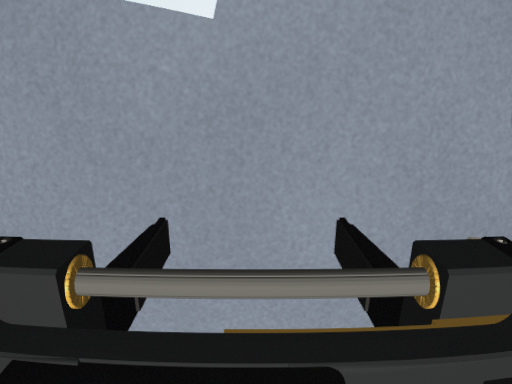

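The wrist picture shows only bare bench, with the fingers at columns 165 and 340 near row 230, because the move was refused. I'll try again with every row complete.

Emit:
arm_command --deltas '[{"dx": 0.032, "dy": 0.024, "dz": 0, "yaw": -1.3}, {"dx": 0.032, "dy": 0.024, "dz": 0, "yaw": -1.3}, {"dx": 0.032, "dy": 0.024, "dz": 0, "yaw": -1.3}, {"dx": 0.032, "dy": 0.024, "dz": 0, "yaw": -1.3}, {"dx": 0.032, "dy": 0.024, "dz": 0, "yaw": -1.3}, {"dx": 0.032, "dy": 0.024, "dz": 0, "yaw": -1.3}, {"dx": 0.032, "dy": 0.024, "dz": 0, "yaw": -1.3}, {"dx": 0.032, "dy": 0.024, "dz": 0, "yaw": -1.3}, {"dx": 0.032, "dy": 0.024, "dz": 0, "yaw": -1.3}, {"dx": 0.032, "dy": 0.024, "dz": 0, "yaw": -1.2}, {"dx": 0, "dy": 0, "dz": 0, "yaw": 0}, {"dx": 0, "dy": 0, "dz": 0, "yaw": 0}, {"dx": 0, "dy": 0, "dz": 0, "yaw": 0}]'

```text
t: 1.45
eef_pos: [459.3, -369.6, 233.5]
tcp_rot: [-3.142, 0.0, 0.0]
ft_force: [-0.6, -0.1, 0.6]
opening: 1.0
grip_force: 0.0
```

```bash
cat > w.py <<'E'
from m import *
import sys
name,lo,hi=sys.argv[1],float(sys.argv[2]),float(sys.argv[3])
c=read_camera("wrist"); save(c,name); np.savez(name+".npz",**c); P=cloud(c); blobs(c,P)
m=((P[...,2]>lo)&(P[...,2]<hi)).astype(np.uint8)
n,l,st,ce=cv2.connectedComponentsWithStats(m)
for i in range(1,n):
    if st[i,4]>100: print(ce[i].round(),st[i,4],np.round(P[l==i].mean(0),1),cv2.minAreaRect(P[l==i][:,:2].astype(np.float32)))
E
python3 w.py w2 48 60
```

```text
blue [262. 163.] n 852 mean [ 477.3 -379.2   89.6] rect [ 4.769e+02 -3.790e+02  3.010e+01  2.970e+01  4.000e-01]
blue [134. 213.] n 366 mean [ 421.7 -248.5   73.6] rect [ 421.7 -248.4   22.3   22.1   21.2]
orange [185.  13.] n 184 mean [ 603.5 -315.8  103. ] rect [ 604.2 -317.6   41.1   19.4   90. ]
orange [148. 200.] n 248 mean [ 426.8 -253.6   42.2] rect [ 424.6 -251.2   30.9   22.9   42.8]
[211.  35.] 210 [ 595.1 -330.8   53.4] ((598.0381469726562, -328.9109802246094), (17.006568908691406, 53.69424819946289), 33.01013946533203)
[260. 150.] 847 [ 483.6 -377.8   55. ] ((476.37255859375, -379.1167297363281), (44.033111572265625, 44.201908111572266), 84.84698486328125)
```

View pics/w2.png

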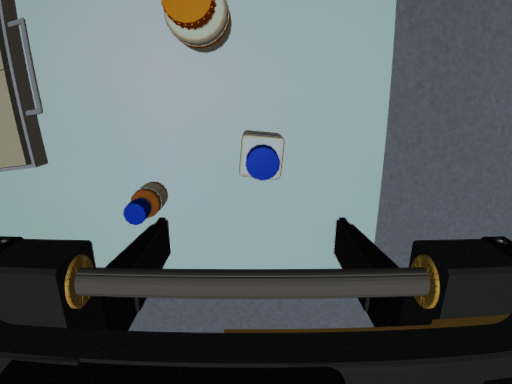

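The wrist view shows the buffer's blue cap at (262,163) with its square body round it, turned about -5°. The supplement's cap is at (134,213), and the orange bottle is well away at the top. Next I grasp the buffer by its cap.

Emit:
arm_command --deltas '[{"dx": 0.0175, "dy": -0.0095, "dz": -0.02, "yaw": 0}, {"dx": 0, "dy": 0, "dz": -0.03, "yaw": 0}, {"dx": 0, "dy": 0, "dz": -0.03, "yaw": 0}, {"dx": 0, "dy": 0, "dz": -0.03, "yaw": 0}, {"dx": 0, "dy": 0, "dz": -0.025, "yaw": 0}, {"dx": 0, "dy": 0, "dz": -0.0165, "yaw": 0}, {"dx": 0, "dy": 0, "dz": 0, "yaw": 0}, {"dx": 0, "dy": 0, "dz": 0, "yaw": 0}]'

```text
t: 2.3
eef_pos: [477.0, -379.4, 82.6]
tcp_rot: [3.141, -0.0, -0.0]
ft_force: [-0.0, 0.2, -0.3]
opening: 1.001
grip_force: 0.0
```

Emit:
arm_command --deltas '[{"dx": 0, "dy": 0, "dz": 0, "yaw": 0}, {"dx": 0, "dy": 0, "dz": 0, "yaw": 0}, {"dx": 0, "dy": 0, "dz": 0, "yaw": 0}, {"dx": 0, "dy": 0, "dz": 0, "yaw": 0}, {"dx": 0, "dy": 0, "dz": 0, "yaw": 0}, {"dx": 0, "dy": 0, "dz": 0, "yaw": 0}, {"dx": 0, "dy": 0, "dz": 0, "yaw": 0}, {"dx": 0, "dy": 0, "dz": 0, "yaw": 0}, {"dx": 0, "dy": 0, "dz": 0, "yaw": 0}, {"dx": 0, "dy": 0, "dz": 0, "yaw": 0}]' --gripper 0.02

```text
t: 3.3
eef_pos: [477.4, -378.6, 82.1]
tcp_rot: [3.142, 0.0, 0.001]
ft_force: [0.9, -0.7, 0.4]
opening: 0.332
grip_force: 30.0
```

Emit:
arm_command --deltas '[{"dx": 0, "dy": 0, "dz": 0.02, "yaw": 0}, {"dx": 0, "dy": 0, "dz": 0.03, "yaw": 0}, {"dx": 0, "dy": 0, "dz": 0.03, "yaw": 0}, {"dx": 0, "dy": 0.015, "dz": 0.02, "yaw": 1}, {"dx": 0.002, "dy": 0.033, "dz": 0, "yaw": 1}, {"dx": 0.002, "dy": 0.034, "dz": 0, "yaw": 1}, {"dx": 0.002, "dy": 0.034, "dz": 0, "yaw": 1}, {"dx": 0.002, "dy": 0.034, "dz": 0, "yaw": 1}, {"dx": 0.002, "dy": 0.034, "dz": 0, "yaw": 1}, {"dx": 0.002, "dy": 0.034, "dz": 0, "yaw": 1}, {"dx": 0.002, "dy": 0.034, "dz": 0, "yaw": 1}, {"dx": 0.003, "dy": 0.034, "dz": 0, "yaw": 1}, {"dx": 0.003, "dy": 0.034, "dz": 0, "yaw": 1}, {"dx": 0.003, "dy": 0.034, "dz": 0, "yaw": 1}, {"dx": 0.003, "dy": 0.034, "dz": 0, "yaw": 0}, {"dx": 0.002, "dy": 0.034, "dz": 0, "yaw": 0}, {"dx": 0, "dy": 0.016, "dz": 0, "yaw": 0}, {"dx": 0, "dy": 0, "dz": 0, "yaw": 0}, {"dx": 0, "dy": 0, "dz": 0, "yaw": 0}, {"dx": 0, "dy": 0, "dz": 0, "yaw": 0}]'

```text
t: 5.3
eef_pos: [505.4, 58.6, 182.1]
tcp_rot: [3.141, 0.0, 0.192]
ft_force: [0.3, -0.1, -0.7]
opening: 0.33
grip_force: 30.0
```

```bash
cat > r.py <<'E'
from m import *
import sys
# recess floors seen by the wrist camera: points ~12 mm above bench, inside the tray
name=sys.argv[1]
c=read_camera("wrist"); save(c,name); np.savez(name+".npz",**c); P=cloud(c); blobs(c,P)
z=P[...,2]; m=((z>7)&(z<18)).astype(np.uint8)
m&=(np.hypot(P[...,0]-564.6,P[...,1]-10.7)<130).astype(np.uint8)
n,l,st,ce=cv2.connectedComponentsWithStats(m)
for i in range(1,n):
    if st[i,4]>300: print("floor",st[i],np.round(P[l==i].mean(0),1),cv2.minAreaRect(P[l==i][:,:2].astype(np.float32)))
E
python3 r.py w3
```

```text
blue [ 39. 235.] n 1385 mean [422.9 244.8  69.8] rect [419.4 246.3  52.2  30.7 175.2]
orange [ 7. 15.] n 536 mean [611.9 279.7  70.1] rect [610.  283.6  41.   18.4 155.5]
floor [ 235   13   56  105 4777] [611.7  69.7  12.4] ((610.4065551757812, 69.51875305175781), (90.30048370361328, 45.047542572021484), 5.911659240722656)
floor [ 341   38   73   80 4464] [623.4 -41.1  12.4] ((623.0885009765625, -40.793663024902344), (73.37094116210938, 68.64801788330078), 30.816720962524414)
floor [ 223  151   61   32 1366] [516.5  60.4  12.4] ((512.6160888671875, 59.546470642089844), (31.876564025878906, 58.5279426574707), 6.618751525878906)
floor [ 338  169   43   42 1371] [512.1 -53.2  12.4] ((512.3954467773438, -52.29338073730469), (42.69040298461914, 42.452335357666016), 12.598058700561523)
```

View pics/w3.png

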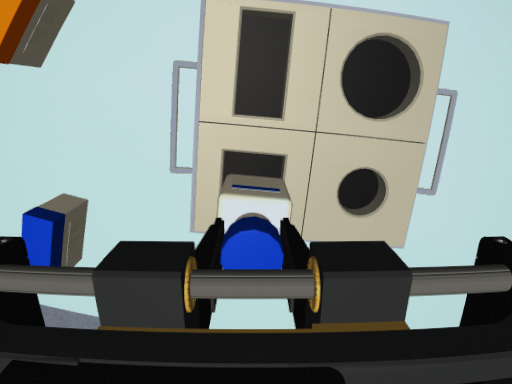

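The wrist view shows the buffer hanging upright in the jaws, with its body at (255,200) square to the square recess below it. The floors agree with the top view to about 2 mm, so I lower it.

Emit:
arm_command --deltas '[{"dx": -0.0015, "dy": 0, "dz": -0.01, "yaw": 0}, {"dx": 0, "dy": 0, "dz": -0.02, "yaw": 0}, {"dx": 0, "dy": 0, "dz": -0.02, "yaw": 0}, {"dx": 0, "dy": 0, "dz": -0.015, "yaw": 0}, {"dx": 0, "dy": 0, "dz": -0.01, "yaw": 0}, {"dx": 0, "dy": 0, "dz": -0.005, "yaw": 0}, {"dx": 0, "dy": 0, "dz": -0.004, "yaw": 0}, {"dx": 0, "dy": 0, "dz": -0.002, "yaw": 0}, {"dx": 0, "dy": 0, "dz": 0, "yaw": 0}]'

```text
t: 6.25
eef_pos: [504.0, 59.4, 96.3]
tcp_rot: [3.141, -0.0, 0.193]
ft_force: [0.9, -0.0, -0.9]
opening: 0.327
grip_force: 30.0
```

Emit:
arm_command --deltas '[{"dx": 0, "dy": 0, "dz": -0.001, "yaw": 0}, {"dx": 0, "dy": 0, "dz": -0.001, "yaw": 0}, {"dx": 0, "dy": 0, "dz": 0, "yaw": 0}]'

```text
t: 6.55
eef_pos: [504.0, 59.4, 94.2]
tcp_rot: [3.141, -0.0, 0.193]
ft_force: [0.7, -0.1, -1.0]
opening: 0.33
grip_force: 30.0
```

Emit:
arm_command --deltas '[{"dx": 0, "dy": 0, "dz": -0.001, "yaw": 0}, {"dx": 0, "dy": 0, "dz": 0, "yaw": 0}]'

```text
t: 6.75
eef_pos: [504.3, 59.3, 94.0]
tcp_rot: [3.141, -0.001, 0.193]
ft_force: [-2.4, -0.6, 10.4]
opening: 0.329
grip_force: 30.0
```

Contact on the floor. Next I release, go up and head for the supplement bottle.

Emit:
arm_command --deltas '[{"dx": 0, "dy": 0, "dz": 0.0005, "yaw": 0}, {"dx": 0, "dy": 0, "dz": 0, "yaw": 0}, {"dx": 0, "dy": 0, "dz": 0, "yaw": 0}, {"dx": 0, "dy": 0, "dz": 0, "yaw": 0}, {"dx": 0, "dy": 0, "dz": 0, "yaw": 0}, {"dx": 0, "dy": 0, "dz": 0, "yaw": 0}, {"dx": 0, "dy": 0, "dz": 0.01, "yaw": 0}, {"dx": 0, "dy": 0, "dz": 0.03, "yaw": 0}, {"dx": 0, "dy": 0, "dz": 0.03, "yaw": 0}, {"dx": 0, "dy": 0, "dz": 0.02, "yaw": 0}]' --gripper 0.06

```text
t: 7.75
eef_pos: [504.3, 59.4, 186.2]
tcp_rot: [3.141, -0.002, 0.193]
ft_force: [-0.3, -0.2, 0.3]
opening: 0.631
grip_force: 0.0
```

Emit:
arm_command --deltas '[{"dx": -0.008, "dy": -0.03, "dz": 0, "yaw": -1}, {"dx": -0.008, "dy": -0.031, "dz": 0, "yaw": -1}, {"dx": -0.008, "dy": -0.031, "dz": 0, "yaw": -1}, {"dx": -0.008, "dy": -0.031, "dz": 0, "yaw": -1}, {"dx": -0.008, "dy": -0.031, "dz": 0, "yaw": -1}, {"dx": -0.008, "dy": -0.031, "dz": 0, "yaw": -1}, {"dx": -0.008, "dy": -0.031, "dz": 0, "yaw": -1}, {"dx": -0.008, "dy": -0.031, "dz": 0, "yaw": -1}, {"dx": -0.008, "dy": -0.031, "dz": 0, "yaw": -1}, {"dx": -0.01, "dy": -0.03, "dz": 0, "yaw": -1}, {"dx": 0, "dy": 0, "dz": 0, "yaw": -1}, {"dx": 0, "dy": 0, "dz": 0, "yaw": 0}, {"dx": 0, "dy": 0, "dz": 0, "yaw": 0}]'

```text
t: 9.05
eef_pos: [422.0, -247.9, 184.0]
tcp_rot: [-3.142, -0.0, 0.001]
ft_force: [-0.3, 0.2, 0.3]
opening: 0.63
grip_force: 0.0
```

```bash
python3 w.py w4 25 42
```

```text
blue [252. 192.] n 572 mean [ 421.8 -248.    73.7] rect [ 421.5 -247.9   22.2   22.1   47.9]
orange [252. 175.] n 324 mean [ 429.3 -248.    42.2] rect [ 426.2 -248.2   31.9   21.7   89.1]
[50. 75.] 12624 [521.9 -59.6  33. ] ((526.318359375, -46.277427673339844), (143.9227752685547, 124.82949829101562), 4.992635726928711)
[252. 172.] 308 [ 430.4 -247.8   37.4] ((425.2538146972656, -247.69525146484375), (33.711727142333984, 25.37647247314453), 88.3907241821289)
```

Emit:
arm_command --deltas '[{"dx": 0, "dy": 0, "dz": -0.02, "yaw": 0}, {"dx": 0, "dy": 0, "dz": -0.03, "yaw": 0}, {"dx": 0, "dy": 0, "dz": -0.03, "yaw": 0}, {"dx": 0, "dy": 0, "dz": -0.022, "yaw": 0}, {"dx": 0, "dy": 0, "dz": -0.015, "yaw": 0}, {"dx": 0, "dy": 0, "dz": 0, "yaw": 0}, {"dx": 0, "dy": 0, "dz": 0, "yaw": 0}]'

```text
t: 9.8
eef_pos: [422.3, -248.1, 67.0]
tcp_rot: [-3.142, 0.0, 0.002]
ft_force: [-0.4, -0.4, -0.0]
opening: 0.63
grip_force: 0.0
```

Emit:
arm_command --deltas '[{"dx": 0, "dy": 0, "dz": 0, "yaw": 0}, {"dx": 0, "dy": 0, "dz": 0, "yaw": 0}, {"dx": 0, "dy": 0, "dz": 0, "yaw": 0}, {"dx": 0, "dy": 0, "dz": 0, "yaw": 0}, {"dx": 0, "dy": 0, "dz": 0, "yaw": 0}, {"dx": 0, "dy": 0, "dz": 0, "yaw": 0}, {"dx": 0, "dy": 0, "dz": 0, "yaw": 0}, {"dx": 0, "dy": 0, "dz": 0, "yaw": 0}]' --gripper 0.012

```text
t: 10.6
eef_pos: [422.0, -248.7, 66.8]
tcp_rot: [3.141, -0.0, 0.001]
ft_force: [0.1, -0.2, 2.0]
opening: 0.248
grip_force: 30.0
```

Emit:
arm_command --deltas '[{"dx": 0, "dy": 0, "dz": 0.02, "yaw": 0}, {"dx": 0, "dy": 0, "dz": 0.03, "yaw": 0}, {"dx": 0.0, "dy": 0.0, "dz": 0.03, "yaw": 0}, {"dx": 0.0115, "dy": 0.024, "dz": 0, "yaw": 1}, {"dx": 0.0115, "dy": 0.025, "dz": 0, "yaw": 1}, {"dx": 0.0115, "dy": 0.025, "dz": 0, "yaw": 1}, {"dx": 0.012, "dy": 0.025, "dz": 0, "yaw": 1}, {"dx": 0.012, "dy": 0.025, "dz": 0, "yaw": 1}, {"dx": 0.012, "dy": 0.025, "dz": 0, "yaw": 1}, {"dx": 0.0115, "dy": 0.025, "dz": 0, "yaw": 0}, {"dx": 0.0115, "dy": 0.025, "dz": 0, "yaw": 0}, {"dx": 0, "dy": 0, "dz": 0, "yaw": 0}, {"dx": 0, "dy": 0, "dz": 0, "yaw": 0}, {"dx": 0, "dy": 0, "dz": 0, "yaw": 0}]'

```text
t: 12.0
eef_pos: [515.1, -50.2, 146.5]
tcp_rot: [3.142, 0.0, 0.105]
ft_force: [-1.4, 0.3, -0.0]
opening: 0.242
grip_force: 30.0
```

```bash
python3 r.py w5
python3 - <<'E'
from m import *
c=read_camera("side"); save(c,"s5"); im=cv2.imread("pics/s5.png")[130:260,170:310]; cv2.imwrite("pics/s5c.png",cv2.resize(im,None,fx=4,fy=4,interpolation=cv2.INTER_CUBIC))
E
```

```text
blue [112. 169.] n 59 mean [525.5  62.5  49.9] rect [525.6  60.8  28.3   0.6  95.3]
blue [ 88. 216.] n 1573 mean [504.5  58.  101.6] rect [503.5  58.6  31.2  30.3 128.4]
orange [251. 216.] n 749 mean [524.6 -48.8 122.3] rect [522.9 -48.9  27.   15.5  93.1]
floor [  91    3   54  114 5076] [611.8  73.8  12.7] ((610.4707641601562, 72.5596694946289), (90.8467025756836, 40.21416091918945), 5.925498008728027)
floor [ 206   11   90   94 6535] [622.8 -37.7  12.5] ((621.6954956054688, -37.87588882446289), (73.24080657958984, 73.23340606689453), 29.16817855834961)
floor [ 97 158  64  60 571] [512.8  53.6  13.3] ((501.37445068359375, 60.842864990234375), (56.592803955078125, 52.581966400146484), 7.111669063568115)
floor [ 224  164   54   38 1264] [518.4 -48.2  12.4] ((516.94287109375, -48.45915222167969), (33.80925750732422, 47.9717903137207), 6.7607245445251465)
```

View pics/s5c.png

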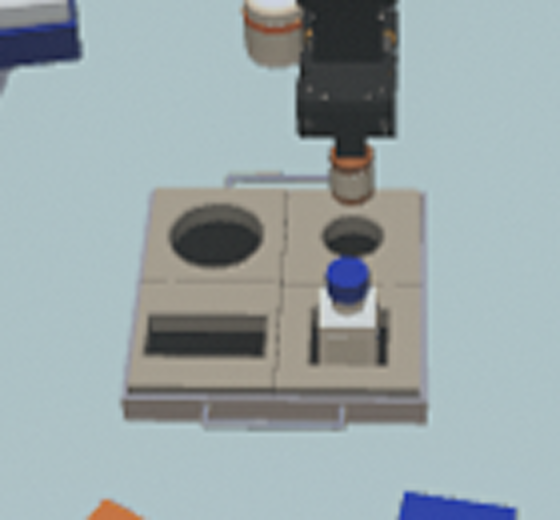

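View pics/w5.png

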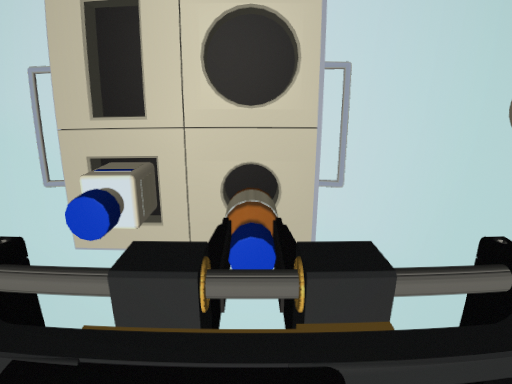

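The side crop shows the buffer standing in the square recess and the supplement hanging upright over the small round one at (352,235). The wrist view agrees, with that hole at (252,190) under the bottle. I lower it.

Emit:
arm_command --deltas '[{"dx": 0, "dy": 0.001, "dz": -0.01, "yaw": 0}, {"dx": 0, "dy": 0, "dz": -0.02, "yaw": 0}, {"dx": 0, "dy": 0, "dz": -0.015, "yaw": 0}, {"dx": 0, "dy": 0, "dz": -0.01, "yaw": 0}, {"dx": 0, "dy": 0, "dz": -0.007, "yaw": 0}, {"dx": 0, "dy": 0, "dz": -0.003, "yaw": 0}, {"dx": 0, "dy": 0, "dz": -0.001, "yaw": 0}, {"dx": 0, "dy": 0, "dz": -0.001, "yaw": 0}, {"dx": 0, "dy": 0, "dz": 0, "yaw": 0}]'

```text
t: 13.0
eef_pos: [515.6, -48.7, 80.0]
tcp_rot: [3.141, -0.001, 0.105]
ft_force: [-0.6, 0.1, -2.3]
opening: 0.246
grip_force: 30.0
```

Emit:
arm_command --deltas '[{"dx": 0, "dy": 0, "dz": -0.001, "yaw": 0}, {"dx": 0, "dy": 0, "dz": 0, "yaw": 0}]'

```text
t: 13.2
eef_pos: [515.5, -48.6, 78.8]
tcp_rot: [3.141, -0.0, 0.105]
ft_force: [-0.8, -0.8, -0.6]
opening: 0.245
grip_force: 30.0
```

Emit:
arm_command --deltas '[{"dx": 0, "dy": 0, "dz": -0.001, "yaw": 0}, {"dx": 0, "dy": 0, "dz": 0, "yaw": 0}]'

```text
t: 13.4
eef_pos: [515.9, -48.6, 78.7]
tcp_rot: [3.141, -0.002, 0.105]
ft_force: [-1.6, 0.7, 12.8]
opening: 0.247
grip_force: 30.0
```

Emit:
arm_command --deltas '[{"dx": 0, "dy": 0, "dz": 0.0005, "yaw": 0}, {"dx": 0, "dy": 0, "dz": 0, "yaw": 0}, {"dx": 0, "dy": 0, "dz": 0, "yaw": 0}, {"dx": 0, "dy": 0, "dz": 0, "yaw": 0}, {"dx": 0, "dy": 0, "dz": 0, "yaw": 0}, {"dx": 0, "dy": 0, "dz": 0, "yaw": 0}, {"dx": 0, "dy": 0, "dz": 0.01, "yaw": 0}, {"dx": 0, "dy": 0, "dz": 0.03, "yaw": 0}, {"dx": 0, "dy": 0, "dz": 0.03, "yaw": 0}, {"dx": 0, "dy": 0, "dz": 0.03, "yaw": 0}, {"dx": 0, "dy": 0, "dz": 0.01, "yaw": 0}]' --gripper 0.06

```text
t: 14.5
eef_pos: [516.2, -48.8, 191.4]
tcp_rot: [3.14, -0.004, 0.105]
ft_force: [-0.9, -0.9, -0.5]
opening: 0.629
grip_force: 0.0
```

Emit:
arm_command --deltas '[{"dx": -0.011, "dy": 0.029, "dz": 0, "yaw": -1}, {"dx": -0.011, "dy": 0.03, "dz": 0, "yaw": -1}, {"dx": -0.011, "dy": 0.03, "dz": 0, "yaw": -1}, {"dx": -0.011, "dy": 0.03, "dz": 0, "yaw": -1}, {"dx": -0.011, "dy": 0.03, "dz": 0, "yaw": -1}, {"dx": -0.011, "dy": 0.03, "dz": 0, "yaw": -1}, {"dx": -0.011, "dy": 0.03, "dz": 0, "yaw": -1}, {"dx": -0.011, "dy": 0.03, "dz": 0, "yaw": -1}, {"dx": -0.011, "dy": 0.03, "dz": 0, "yaw": -1}, {"dx": -0.01, "dy": 0.027, "dz": 0, "yaw": -0.5}, {"dx": 0, "dy": 0, "dz": 0, "yaw": 0}, {"dx": 0, "dy": 0, "dz": 0, "yaw": 0}, {"dx": 0, "dy": 0, "dz": 0, "yaw": 0}]'

```text
t: 15.8
eef_pos: [406.6, 246.8, 188.0]
tcp_rot: [3.141, 0.0, -0.061]
ft_force: [0.9, -0.1, -0.4]
opening: 0.63
grip_force: 0.0
```

```bash
python3 w.py w6 66 75
```

```text
blue [496.  60.] n 1165 mean [503.1  60.3 101.4] rect [503.   60.1  30.9  28.1   2. ]
blue [ 56. 120.] n 2247 mean [477.6 388.1 103.8] rect [477.1 388.8  42.   40.8 174.1]
blue [251. 187.] n 2910 mean [407.5 247.5  69.9] rect [406.  247.4  75.8  29.6 175.7]
[460.  65.] 1244 [502.1  67.5  67.8] ((502.7126770019531, 59.560203552246094), (42.74974822998047, 42.26488494873047), 6.402981281280518)
[ 94. 115.] 980 [478.1 375.2  68.3] ((477.80133056640625, 380.14935302734375), (53.015174865722656, 36.886165618896484), 2.207123041152954)
[250. 188.] 3025 [407.1 247.8  69.9] ((405.38616943359375, 247.91818237304688), (30.668846130371094, 76.8659439086914), 86.18193817138672)
```

Emit:
arm_command --deltas '[{"dx": -0.0005, "dy": 0.0007, "dz": -0.02, "yaw": -0.6}, {"dx": 0, "dy": 0, "dz": -0.03, "yaw": 0}, {"dx": 0, "dy": 0, "dz": -0.03, "yaw": 0}, {"dx": 0, "dy": 0, "dz": -0.03, "yaw": 0}, {"dx": 0, "dy": 0, "dz": -0.015, "yaw": 0}, {"dx": 0, "dy": 0, "dz": -0.009, "yaw": 0}, {"dx": 0, "dy": 0, "dz": 0, "yaw": 0}, {"dx": 0, "dy": 0, "dz": 0, "yaw": 0}]'

```text
t: 16.65
eef_pos: [406.4, 247.9, 54.7]
tcp_rot: [-3.141, -0.0, -0.071]
ft_force: [0.4, 0.3, 0.0]
opening: 0.629
grip_force: 0.0
```

Emit:
arm_command --deltas '[{"dx": 0, "dy": 0, "dz": 0, "yaw": 0}, {"dx": 0, "dy": 0, "dz": 0, "yaw": 0}, {"dx": 0, "dy": 0, "dz": 0, "yaw": 0}, {"dx": 0, "dy": 0, "dz": 0, "yaw": 0}, {"dx": 0, "dy": 0, "dz": 0, "yaw": 0}, {"dx": 0, "dy": 0, "dz": 0, "yaw": 0}, {"dx": 0, "dy": 0, "dz": 0, "yaw": 0}, {"dx": 0, "dy": 0, "dz": 0, "yaw": 0}]' --gripper 0.02

```text
t: 17.45
eef_pos: [406.0, 248.1, 54.3]
tcp_rot: [-3.142, -0.0, -0.071]
ft_force: [-2.3, -1.1, 5.6]
opening: 0.317
grip_force: 30.0
```

Emit:
arm_command --deltas '[{"dx": 0, "dy": 0, "dz": 0.02, "yaw": 0}, {"dx": 0, "dy": 0, "dz": 0.03, "yaw": 0}, {"dx": 0, "dy": 0, "dz": 0.03, "yaw": 0}, {"dx": 0, "dy": 0, "dz": 0.02, "yaw": 0}, {"dx": 0.02, "dy": -0.0178, "dz": 0, "yaw": 1}, {"dx": 0.0207, "dy": -0.0178, "dz": 0, "yaw": 1}, {"dx": 0.0207, "dy": -0.0178, "dz": 0, "yaw": 1}, {"dx": 0.0207, "dy": -0.0178, "dz": 0, "yaw": 1}, {"dx": 0.0207, "dy": -0.0178, "dz": 0, "yaw": 1}, {"dx": 0.0207, "dy": -0.0178, "dz": 0, "yaw": 1}, {"dx": 0.0207, "dy": -0.0178, "dz": 0, "yaw": 1}, {"dx": 0.0207, "dy": -0.0178, "dz": 0, "yaw": 1}, {"dx": 0.0207, "dy": -0.0178, "dz": 0, "yaw": 1}, {"dx": 0.0207, "dy": -0.0178, "dz": 0, "yaw": 1.1}, {"dx": 0, "dy": 0, "dz": 0, "yaw": 0}, {"dx": 0, "dy": 0, "dz": 0, "yaw": 0}, {"dx": 0, "dy": 0, "dz": 0, "yaw": 0}]'

```text
t: 19.15
eef_pos: [611.5, 70.6, 153.9]
tcp_rot: [-3.142, 0.001, 0.106]
ft_force: [0.2, 0.7, 0.0]
opening: 0.313
grip_force: 30.0
```

```bash
python3 r.py w7
```

```text
orange [  6. 137.] n 279 mean [636.9 266.6  69.3] rect [633.1 266.   31.7  12.7   2.4]
floor [ 228  138   50   30 1106] [642.8  72.9  12.5] ((639.5928344726562, 72.85993957519531), (26.015127182006836, 44.303768157958984), 5.762814998626709)
floor [ 334  148   75   75 4278] [620.2 -41.9  12.3] ((620.504150390625, -41.333351135253906), (67.98907470703125, 71.97344970703125), 88.57657623291016)
```

View pics/w7.png

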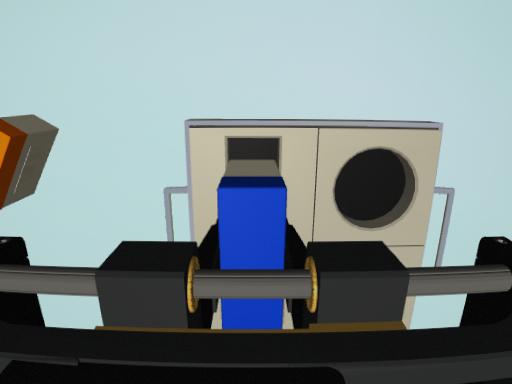

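The wrist view shows the blue slide box level in the jaws at (252,240), with its far end lined up over the oblong recess at (253,150). I lower it.

Emit:
arm_command --deltas '[{"dx": 0, "dy": 0, "dz": -0.02, "yaw": 0}, {"dx": 0, "dy": 0, "dz": -0.02, "yaw": 0}, {"dx": 0, "dy": 0, "dz": -0.02, "yaw": 0}, {"dx": 0, "dy": 0, "dz": -0.01, "yaw": 0}, {"dx": 0, "dy": 0, "dz": -0.008, "yaw": 0}, {"dx": 0, "dy": 0, "dz": -0.006, "yaw": 0}, {"dx": 0, "dy": 0, "dz": -0.002, "yaw": 0}, {"dx": 0, "dy": 0, "dz": 0, "yaw": 0}]'

```text
t: 20.0
eef_pos: [612.3, 70.1, 68.4]
tcp_rot: [3.141, -0.0, 0.105]
ft_force: [-0.5, -0.4, -0.1]
opening: 0.314
grip_force: 30.0
```

Emit:
arm_command --deltas '[{"dx": 0, "dy": 0, "dz": -0.001, "yaw": 0}, {"dx": 0, "dy": 0, "dz": 0, "yaw": 0}]'

```text
t: 20.2
eef_pos: [612.4, 70.0, 67.5]
tcp_rot: [3.141, -0.001, 0.105]
ft_force: [-0.1, 0.0, -0.9]
opening: 0.315
grip_force: 30.0
```

Emit:
arm_command --deltas '[{"dx": 0, "dy": 0, "dz": -0.001, "yaw": 0}, {"dx": 0, "dy": 0, "dz": -0.0005, "yaw": 0}, {"dx": 0, "dy": 0, "dz": 0, "yaw": 0}]'

```text
t: 20.5
eef_pos: [612.5, 70.0, 66.4]
tcp_rot: [3.141, -0.001, 0.105]
ft_force: [-1.2, -0.2, 5.3]
opening: 0.316
grip_force: 30.0
```

Emit:
arm_command --deltas '[{"dx": 0, "dy": 0, "dz": 0, "yaw": 0}, {"dx": 0, "dy": 0, "dz": 0, "yaw": 0}, {"dx": 0, "dy": 0, "dz": 0, "yaw": 0}, {"dx": 0, "dy": 0, "dz": 0, "yaw": 0}, {"dx": 0, "dy": 0, "dz": 0, "yaw": 0}, {"dx": 0, "dy": 0, "dz": 0, "yaw": 0}, {"dx": 0, "dy": 0, "dz": 0.01, "yaw": 0}, {"dx": 0, "dy": 0, "dz": 0.03, "yaw": 0}, {"dx": 0, "dy": 0, "dz": 0.03, "yaw": 0}, {"dx": 0, "dy": 0, "dz": 0.03, "yaw": 0}, {"dx": 0, "dy": 0, "dz": 0.02, "yaw": 0}]' --gripper 0.055

```text
t: 21.6
eef_pos: [612.6, 70.1, 188.7]
tcp_rot: [3.141, -0.003, 0.105]
ft_force: [0.8, -0.1, -0.2]
opening: 0.579
grip_force: 0.0
```

Emit:
arm_command --deltas '[{"dx": -0.0113, "dy": 0.0265, "dz": 0, "yaw": -0.5}, {"dx": -0.0113, "dy": 0.0266, "dz": 0, "yaw": -0.5}, {"dx": -0.0113, "dy": 0.0266, "dz": 0, "yaw": -0.5}, {"dx": -0.0113, "dy": 0.0266, "dz": 0, "yaw": -0.5}, {"dx": -0.0113, "dy": 0.0266, "dz": 0, "yaw": -0.5}, {"dx": -0.0113, "dy": 0.0266, "dz": 0, "yaw": -0.5}, {"dx": -0.0113, "dy": 0.0266, "dz": 0, "yaw": -0.5}, {"dx": -0.0113, "dy": 0.0266, "dz": 0, "yaw": -0.5}, {"dx": -0.0113, "dy": 0.0266, "dz": 0, "yaw": -0.5}, {"dx": -0.0113, "dy": 0.0266, "dz": 0, "yaw": -0.5}, {"dx": -0.0113, "dy": 0.0266, "dz": 0, "yaw": -0.5}, {"dx": -0.0112, "dy": 0.0266, "dz": 0, "yaw": -0.5}, {"dx": 0, "dy": 0, "dz": 0, "yaw": 0}, {"dx": 0, "dy": 0, "dz": 0, "yaw": 0}, {"dx": 0, "dy": 0, "dz": 0, "yaw": 0}]' --gripper 0.085

```text
t: 23.1
eef_pos: [477.0, 388.5, 186.0]
tcp_rot: [3.141, -0.0, 0.0]
ft_force: [-0.5, 0.8, -0.4]
opening: 0.895
grip_force: 0.0
```

```bash
python3 w.py w8 99 108
```

```text
blue [251. 200.] n 2255 mean [478.4 389.2 103.6] rect [477.9 388.9  41.4  41.2   7.6]
orange [373.  33.] n 2767 mean [604.2 294.   69.8] rect [607.3 293.1  62.4  30.3 155.6]
[251. 200.] 2328 [478.1 389.3 103.5] ((477.4692077636719, 389.18487548828125), (42.83795928955078, 42.10078430175781), 73.29403686523438)
```

Emit:
arm_command --deltas '[{"dx": 0.0006, "dy": 0.0006, "dz": -0.02, "yaw": 0}, {"dx": 0, "dy": 0, "dz": -0.03, "yaw": 0}, {"dx": 0, "dy": 0, "dz": -0.025, "yaw": 0}, {"dx": 0, "dy": 0, "dz": -0.016, "yaw": 0}, {"dx": 0, "dy": 0, "dz": 0, "yaw": 0}, {"dx": 0, "dy": 0, "dz": 0, "yaw": 0}]'

```text
t: 23.75
eef_pos: [477.9, 389.3, 95.1]
tcp_rot: [3.142, -0.0, -0.0]
ft_force: [-0.3, -0.2, -0.5]
opening: 0.892
grip_force: 0.0
```

Emit:
arm_command --deltas '[{"dx": 0, "dy": 0, "dz": 0, "yaw": 0}, {"dx": 0, "dy": 0, "dz": 0, "yaw": 0}, {"dx": 0, "dy": 0, "dz": 0, "yaw": 0}, {"dx": 0, "dy": 0, "dz": 0, "yaw": 0}, {"dx": 0, "dy": 0, "dz": 0, "yaw": 0}, {"dx": 0, "dy": 0, "dz": 0, "yaw": 0}, {"dx": 0, "dy": 0, "dz": 0, "yaw": 0}, {"dx": 0, "dy": 0, "dz": 0, "yaw": 0}]' --gripper 0.03

```text
t: 24.55
eef_pos: [477.4, 389.8, 94.7]
tcp_rot: [3.142, -0.0, 0.001]
ft_force: [0.8, -0.5, 0.4]
opening: 0.437
grip_force: 30.0
```

Emit:
arm_command --deltas '[{"dx": 0, "dy": 0, "dz": 0.02, "yaw": 0}, {"dx": 0, "dy": 0, "dz": 0.03, "yaw": 0}, {"dx": 0, "dy": 0, "dz": 0.03, "yaw": 0}, {"dx": 0, "dy": 0, "dz": 0.03, "yaw": 0}, {"dx": 0.006, "dy": -0.018, "dz": 0.01, "yaw": 0}, {"dx": 0.01, "dy": -0.03, "dz": 0, "yaw": 0.5}, {"dx": 0.01, "dy": -0.03, "dz": 0, "yaw": 0.5}, {"dx": 0.01, "dy": -0.03, "dz": 0, "yaw": 0.5}, {"dx": 0.01, "dy": -0.03, "dz": 0, "yaw": 0.5}, {"dx": 0.01, "dy": -0.03, "dz": 0, "yaw": 0.5}, {"dx": 0.01, "dy": -0.03, "dz": 0, "yaw": 0.5}, {"dx": 0.01, "dy": -0.03, "dz": 0, "yaw": 0.5}, {"dx": 0.01, "dy": -0.03, "dz": 0, "yaw": 0.5}, {"dx": 0.01, "dy": -0.03, "dz": 0, "yaw": 0.5}, {"dx": 0.01, "dy": -0.03, "dz": 0, "yaw": 0.5}, {"dx": 0.01, "dy": -0.03, "dz": 0, "yaw": 0.5}, {"dx": 0.01, "dy": -0.03, "dz": 0, "yaw": 0.5}, {"dx": 0.01, "dy": -0.03, "dz": 0, "yaw": 0}, {"dx": 0.01, "dy": -0.02, "dz": 0, "yaw": 0}, {"dx": 0, "dy": 0, "dz": 0, "yaw": 0}]'

```text
t: 26.55
eef_pos: [624.3, -40.5, 214.2]
tcp_rot: [3.141, -0.0, 0.103]
ft_force: [-0.3, 0.5, -2.1]
opening: 0.436
grip_force: 30.0
```

Emit:
arm_command --deltas '[{"dx": 0, "dy": 0, "dz": 0, "yaw": 0}, {"dx": 0, "dy": 0, "dz": 0, "yaw": 0}, {"dx": 0, "dy": 0, "dz": 0, "yaw": 0}]'

```text
t: 26.85
eef_pos: [623.1, -37.2, 214.7]
tcp_rot: [3.142, 0.0, 0.107]
ft_force: [-0.6, -0.1, -0.6]
opening: 0.438
grip_force: 30.0
```

```bash
python3 r.py w9
```

```text
blue [135. 182.] n 2575 mean [613.8  69.5  81.9] rect [612.4  69.7  75.7  30.6   5.6]
blue [251. 300.] n 31 mean [505.4 -49.2  85.3] rect [505.3 -49.4  13.    3.8 100.3]
orange [484. 196.] n 202 mean [ 627.2 -292.3   44. ] rect [ 627.5 -295.    50.9   14.2  152.2]
orange [510. 220.] n 30 mean [ 615.2 -295.7   85.1] rect [ 616.  -295.5    9.9    4.1  173.3]
floor [132 132  42  78 407] [620.2  61.2  13.2] ((609.189208984375, 71.63018035888672), (88.25640869140625, 39.422340393066406), 6.649028778076172)
floor [ 219  140   67   38 1344] [637.8 -35.6  12.4] ((634.4698486328125, -36.019840240478516), (41.74085235595703, 73.7164077758789), 6.083608150482178)
```

View pics/w9.png

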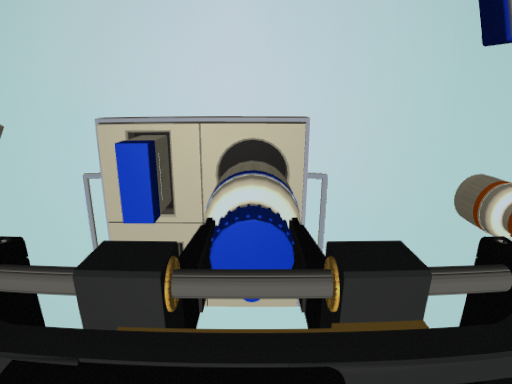

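The wrist view shows the slide box seated in its slot at (140,180) and the medium bottle hanging upright with the large round recess under it at (252,160). I lower it.

Emit:
arm_command --deltas '[{"dx": 0, "dy": 0, "dz": -0.02, "yaw": 0}, {"dx": 0, "dy": 0, "dz": -0.02, "yaw": 0}, {"dx": 0, "dy": 0, "dz": -0.02, "yaw": 0}, {"dx": 0, "dy": 0, "dz": -0.02, "yaw": 0}, {"dx": 0, "dy": 0, "dz": -0.01, "yaw": 0}, {"dx": 0, "dy": 0, "dz": -0.008, "yaw": 0}, {"dx": 0, "dy": 0, "dz": -0.006, "yaw": 0}, {"dx": 0, "dy": 0, "dz": -0.002, "yaw": 0}, {"dx": 0, "dy": 0, "dz": -0.001, "yaw": 0}, {"dx": 0, "dy": 0, "dz": 0, "yaw": 0}]'

```text
t: 27.9
eef_pos: [623.5, -38.3, 108.1]
tcp_rot: [3.141, -0.001, 0.105]
ft_force: [-0.1, -0.4, -1.8]
opening: 0.435
grip_force: 30.0
```

Emit:
arm_command --deltas '[{"dx": 0, "dy": 0, "dz": -0.001, "yaw": 0}, {"dx": 0, "dy": 0, "dz": 0, "yaw": 0}]'

```text
t: 28.1
eef_pos: [623.4, -38.3, 106.9]
tcp_rot: [3.141, -0.0, 0.105]
ft_force: [-0.3, -0.0, -0.9]
opening: 0.437
grip_force: 30.0
```

Emit:
arm_command --deltas '[{"dx": 0, "dy": 0, "dz": -0.001, "yaw": 0}, {"dx": 0, "dy": 0, "dz": 0, "yaw": 0}]'

```text
t: 28.3
eef_pos: [623.8, -38.3, 106.7]
tcp_rot: [3.141, -0.001, 0.105]
ft_force: [-1.3, -1.2, 6.0]
opening: 0.438
grip_force: 30.0
```

Contact. I release and rise, then move back toward the base and take a final look.

Emit:
arm_command --deltas '[{"dx": 0, "dy": 0, "dz": 0, "yaw": 0}, {"dx": 0, "dy": 0, "dz": 0, "yaw": 0}, {"dx": 0, "dy": 0, "dz": 0, "yaw": 0}, {"dx": 0, "dy": 0, "dz": 0, "yaw": 0}, {"dx": 0, "dy": 0, "dz": 0, "yaw": 0}, {"dx": 0, "dy": 0, "dz": 0, "yaw": 0}, {"dx": 0, "dy": 0, "dz": 0.01, "yaw": 0}, {"dx": 0, "dy": 0, "dz": 0.03, "yaw": 0}, {"dx": 0, "dy": 0, "dz": 0.03, "yaw": 0}, {"dx": 0, "dy": 0, "dz": 0.03, "yaw": 0}, {"dx": 0, "dy": 0, "dz": 0.02, "yaw": 0}]' --gripper 0.065

```text
t: 29.4
eef_pos: [623.7, -38.3, 228.7]
tcp_rot: [3.141, -0.003, 0.105]
ft_force: [0.2, 0.3, 0.4]
opening: 0.685
grip_force: 0.0
```

Emit:
arm_command --deltas '[{"dx": -0.01, "dy": -0.03, "dz": 0, "yaw": 0}, {"dx": -0.01, "dy": -0.03, "dz": 0, "yaw": 0}, {"dx": -0.01, "dy": -0.03, "dz": 0, "yaw": 0}, {"dx": -0.01, "dy": -0.03, "dz": 0, "yaw": 0}, {"dx": -0.02, "dy": -0.03, "dz": 0, "yaw": 0}, {"dx": -0.02, "dy": -0.03, "dz": 0, "yaw": 0}, {"dx": -0.02, "dy": -0.03, "dz": 0, "yaw": 0}, {"dx": -0.02, "dy": -0.03, "dz": 0, "yaw": 0}, {"dx": -0.02, "dy": -0.03, "dz": 0, "yaw": 0}, {"dx": -0.02, "dy": -0.03, "dz": 0, "yaw": 0}, {"dx": 0, "dy": 0, "dz": 0, "yaw": 0}, {"dx": 0, "dy": 0, "dz": 0, "yaw": 0}, {"dx": 0, "dy": 0, "dz": 0, "yaw": 0}]'

```text
t: 30.7
eef_pos: [463.7, -337.7, 226.0]
tcp_rot: [3.141, -0.0, 0.106]
ft_force: [0.4, 0.1, -0.1]
opening: 0.682
grip_force: 0.0
```

Run:
```python
from m import *
for n in("top","side"):
    c=read_camera(n); save(c,n+"9"); print(n); blobs(c,cloud(c))
im=cv2.imread("pics/side9.png")[90:290,150:350]; cv2.imwrite("pics/side9c.png",cv2.resize(im,None,fx=3,fy=3,interpolation=cv2.INTER_CUBIC))
```

```text
top
blue [229. 155.] n 387 mean [611.5  70.1  82.7] rect [611.8  70.1  74.2  29.9   6.3]
blue [275. 147.] n 217 mean [623.1 -39.1 116.4] rect [623.4 -38.8  37.5  34.7 178.6]
blue [278. 195.] n 48 mean [514.7 -46.3  86.6] rect [514.7 -46.6  16.9  15.9 152.5]
blue [233. 200.] n 104 mean [503.6  58.4 102.4] rect [5.041e+02 5.830e+01 2.570e+01 2.350e+01 3.000e-01]
orange [141. 151.] n 81 mean [626.2 284.2  70.7] rect [625.2 283.3  46.4  28.7 154.8]
orange [393. 150.] n 227 mean [ 616.3 -315.   104.2] rect [ 616.  -314.7   37.8   37.4    2.2]
side
blue [266.  52.] n 21 mean [ 587.9 -910.    40.1] rect [ 593.4 -915.4   91.9   27.7  134. ]
blue [221. 169.] n 89 mean [622.9 -37.2 115.3] rect [622.8 -38.3  39.2  37.6  77.1]
blue [257. 177.] n 28 mean [515.  -47.9  84.9] rect [512.7 -48.2  24.2  18.6 125.4]
blue [256. 198.] n 58 mean [503.1  60.3 101.3] rect [502.7  60.5  31.4  26.3  97.2]
blue [219. 202.] n 181 mean [610.9  69.8  81.5] rect [611.6  70.9  74.5  32.4   7.3]
orange [238. 118.] n 29 mean [ 616.7 -320.2  103.2] rect [ 616.3 -321.9   35.2   25.7    3.9]
```

View pics/side9c.png

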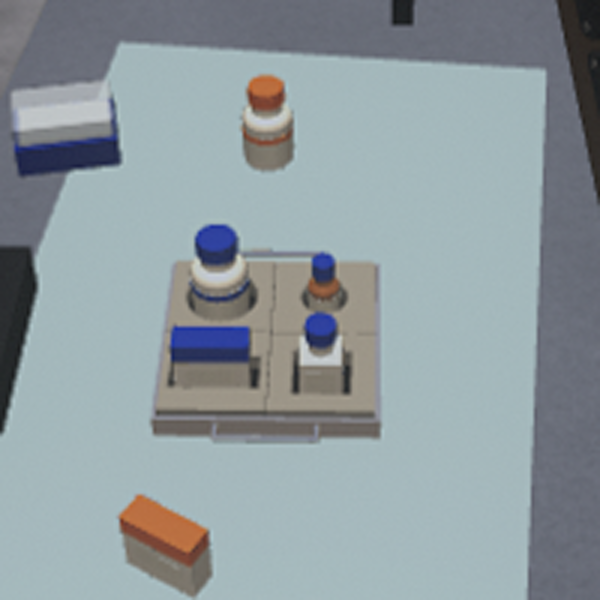

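The side crop shows all four blue items upright in their own recesses: medium (217,270), supplement (323,280), slides (210,355) and buffer (320,355). Their measured tops are 12 mm above the bench heights and their centres are within about 3 mm. Both orange look-alikes stand where they started, so I hand in.

```bash
python3 -c "
from cell import job_done; print(job_done())"
```

```text
the job is handed in; nothing more can be done
None
```

The job is handed in: all four blue items stand upright on the floors of their own recesses, within about 3 mm of centre by camera, and both orange look-alikes are where they started; no verdict came back.

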